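Close and latch the instrument cassette for the steriliser

TASK

Make the open steel instrument cassette ready for the steriliser using pushes of the fingertips only: swing its lid over and push it down fully shut, then slide the blue-gripped latch on its front to the left, fully home over the lid's tongue. Do not slam the lid, do not pick up, tip or shove the cassette along, leave the instruments lying in it and leave the other things on the worktop where they are.

Things in the scene. Friction and masses are not known exactly. Their poses are not given: they have to be found in the camera images.
- cassette: open stainless tray of a dental instrument cassette, slotted walls, two blue silicone combs inside holding five instruments; it stands loose on rubber feet, 0.8 to 1.1 kg in all with what lies in it. Outside 140 (x) x 200 (y) mm, walls to 26 mm above the worktop; shut, with the lid on, 40 mm high. Origin: centre of the underside on the worktop. Its x axis points from the front (latch side, toward the robot) to the back (hinge side), y to the left along the front, z up
- cassette_lid (a joint): lid hinge, rad: 0 = fully shut (flat on the tray, a hard stop), 1.57 = standing upright, 1.95 = leaning back, its stop. The hinge is stiff (0.13 N m) and the lid stays where it is left; about 1.3 N at the free edge moves it
- hinge_mid (a point): middle of the lid's hinge line, which runs along the cassette's y axis: 74 mm behind the cassette's origin (+x), 26 mm above the worktop; it does not move with the lid. The lid turns about it from the back over to the front
- lid_edge (a point): middle of the lid's free edge, on its outer (upper) face: 144 mm from the hinge line along the lid. The lid is a slotted steel cover 140 x 200 mm with a 14 mm deep rim; its outer face lies 14 mm from the hinge line, measured square to that face, on the side that is on top when shut. In the middle of this edge a flat tongue, 28 mm wide, juts 14 mm beyond it
- cassette_latch (a joint): slide latch, m: 0 = fully open (right), 0.034 = fully home (left, along the cassette's +y, a hard stop). Takes about 1.2 N and stays where it is left. Its hook passes over the lid's tongue from about 0.014 on, so slid over too early it blocks the lid; home it locks it
- latch_top (a point): middle of the top of the latch's blue thumb piece, which moves with the latch: 58 mm above the worktop, 82.5 mm in front of the cassette's origin, at y = -41 mm of the cassette when open and -7 mm when home. The thumb piece is 13 (x) x 14 (y) mm and stands free from the top of the steel hook at 34.5 mm up to 57 mm; the hook below it is 24 mm wide in y
- mouth_mirror: mouth mirror, 114 mm long, lying along y in the cassette's combs, foremost; origin near its middle
- explorer: probe with bent tips, 150 mm long, lying along y in the cassette, second from the front; origin in the middle
- excavator: thin steel excavator, 106 mm long, lying along y in the middle of the cassette; origin in the middle
- tweezers_dish: steel tweezers, 115 mm long, lying along y in the cassette, fourth from the front; origin in the middle
- plugger: black hand instrument, 123 mm long, lying along y in the cassette, rearmost; origin in the middle
- gel_jar: jar with blue label and black and green cap, 39 mm across, 81 mm high, left of the cassette near the front edge; origin under its centre
- small_jar: small screw jar with a white cap, 31 mm across, 32 mm high, to the right; origin under its centre
- mixing_tub: white plastic tub, 110 mm across, 61 mm high, to the right; origin under its centre
- dropper_bottle: brown dropper bottle, 34 mm across, 109 mm high, in front to the right; origin under its centre
- spray_bottle: brown spray bottle with a white pump, 45 mm across, 154 mm high, at the right, behind the tub; origin under its centre

How it is judged:
On the way, in this order (a step that is already met when the one before it is completed fails the run):
1. the lid is fully shut while the latch is still open (value of joint cassette_lid below 0.04 rad and value of joint cassette_latch below 0.014 m), for 0.2 s.
2. the latch is fully home with the lid shut (value of joint cassette_lid below 0.04 rad and value of joint cassette_latch above 0.029 m), for 0.2 s.
At the end, for the whole second after the job is handed in: The lid is shut (within 0.04 rad), the latch is home (at least 29 of its 34 mm), the five instruments lie inside, and the cassette stands flat and still on the worktop within 40 mm of where it stood (all of step 2 and distance of cassette from where it was at the start of the episode below 0.04 m and height (world z) of cassette below 0.006 m and angle between cassette's own z axis and vertical below 0.05 rad and linear speed of cassette below 0.02 m/s and x of mouth_mirror in the frame of cassette between -0.07 and 0.07 m and y of mouth_mirror in the frame of cassette between -0.06 and 0.06 m and z of mouth_mirror in the frame of cassette between 0 and 0.035 m and x of explorer in the frame of cassette between -0.07 and 0.07 m and y of explorer in the frame of cassette between -0.06 and 0.06 m and z of explorer in the frame of cassette between 0 and 0.035 m and x of excavator in the frame of cassette between -0.07 and 0.07 m and y of excavator in the frame of cassette between -0.06 and 0.06 m and z of excavator in the frame of cassette between 0 and 0.035 m and x of tweezers_dish in the frame of cassette between -0.07 and 0.07 m and y of tweezers_dish in the frame of cassette between -0.06 and 0.06 m and z of tweezers_dish in the frame of cassette between 0 and 0.035 m and x of plugger in the frame of cassette between -0.07 and 0.07 m and y of plugger in the frame of cassette between -0.06 and 0.06 m and z of plugger in the frame of cassette between 0 and 0.035 m); the robot touches nothing.
It fails at once if the lid is slammed (turns shut faster than 4 rad/s) (velocity of joint cassette_lid below -4 rad/s).
It fails at once if the cassette is lifted or tipped (height (world z) of cassette above 0.015 m or angle between cassette's own z axis and vertical above 0.12 rad).
It fails at once if the cassette is shoved more than 40 mm along the worktop (distance of cassette from where it was at the start of the episode above 0.04 m).
It fails at once if an instrument is lifted out of the cassette (z of any of mouth_mirror, explorer, excavator, tweezers_dish, plugger in the frame of cassette above 0.045 m).
It fails at once if another thing on the worktop is moved by more than 20 mm (distance of any of gel_jar, small_jar, mixing_tub, dropper_bottle, spray_bottle from where it was at the start of the episode above 0.02 m).
It also fails if it takes over 48 s, if anything falls off the work surface, if the arm or the gripper's body presses on something with over 40 N, if the wrist force passes 120 N, or if a joint passes its speed limit or range.

ROBOT

A 6-joint arm with a two-finger parallel gripper is mounted at the origin on a cart in front of the work surface, level with it; the furniture and walls round the work are solid. World frame = base frame: x ahead of the robot, y to its left, z up, the work surface at z = 0. Lengths are in m, angles in rad, forces in N, time in s.
With the tool pointing down it reaches from about 0.375 to 0.825 m from the base axis. Payload 5.5 kg.
Tool frame: the origin (TCP) lies at the very end of the fingers, on their centre line; the grasp point (between the pads) lies 19 mm behind it; z points along the fingers, y is the line along which they close (so a half turn about z gives the same grasp; the last joint's range is limited). The gripper opens to 85 mm and grips with 20 to 120 N. Pads are 22 mm wide; open, the fingers measure 114 mm over their backs; the gripper's body (76 mm by 85 mm) begins 54 mm behind the grasp point. The pads swing forward as they close: fully open they stand 13 mm farther back than shut.
Start: joints at [1.231, 0.314, -0.047, 1.21, 0, 1.571], TCP at [0.2, 0.566, 0.231] pointing down, gripper open.
Joint ranges: [-2.67, 2.67], [-0.69, 1.73], [-1.03, 1.25], [-2.08, 2.16], [-1.42, 1.45], [-3.14, 3.14]. Speed limits (rad/s): [2.39, 2.39, 3.01, 3.14, 3.14, 3.14].

INTERFACE

Orientations are given as a 3x3 rotation matrix whose columns are the frame's x, y, z axes.
In Python, from station import read_state, get_image, job_done gives the robot as it stands.
- The arm moves only by the tool jog_arm, never from a script. Its argument "rows" is a list of rows, each a list of 7 numbers: the shift along the world's x, y, z in mm, then the turn, a rotation vector about the world's x, y, z in rad, then the finger opening in mm, from 0 to 85.4. A call has 1 to 12 rows; each row shifts and turns the commanded pose from where the row before left it; what a row does not reach is not made up. A row lasts 1/8 s, in which the tool goes at most 62.5 mm and 10.7 degrees, less where a joint would pass 70% of its speed; a pose out of reach is approached as far as the arm can. A call with a gripper value outside its range is refused whole. The fingers move at their own pace and stop on an object; "grip_force" is the grip in N (left out, the last holds). Time passes only in rows, so rows that do not move let the fingers close. It gives the time, the measured TCP pose, the force, the opening and the grip force at its end, in the units of the state.
- read_state(): the state, without advancing time (a new reading comes with each control period).
- get_image(name): name is "side" or "top" or "wrist"; returns a dict with "img" (420x560x3 uint8, blue, green, red), "K" (3x3 intrinsics, pixels), "R" (3x3) and "t" (3): a world point X has camera coordinates R X + t; the wrist camera has in their place "T_tool_cam" (4x4, takes a point from camera to tool coordinates, whose origin is the TCP and whose axes are the flange's). Camera axes: x right, y down, z forward; pixel columns grow to the right and rows downward; lengths in m; the calibration is good to about 2 mm. A picture is of the moment at which its call begins: read the wrist's pose just before it. There is no depth.
- job_done(): hands the job in; it is judged then, once.
The state is a dict: "time_s": time; "qpos": joint angles; "joint_vel": joint speeds; "tau": joint torques, N m; "position": TCP position; "eef_rot": TCP orientation; "force": force on the tool from outside, world axes, zero at the start; "torque": the same for the moment, N m; "grip_width": finger opening in m; "grip_force": force on a finger pad.
Only numpy, scipy, OpenCV 4.12 (cv2) and the standard library are available. Lean on these libraries where they do the work, as an engineer would, in place of code of your own. Each camera call takes 0.05 s, during which the arm holds its last target. There are 200 camera calls.

## Working session

There is one attempt and no reset: what is moved stays moved. The work goes in short steps, Python scripts to look and compute and a tool call to move; the robot and the scene stay as the last step left them, time stands still between calls to the robot, and variables do not carry over. Pictures are saved under pics/ and viewed, at most 10 in all, crops included, and the job is handed in when it is done.

Besides the shell and the picture viewer there is one more tool, called in YAML: its name, and indented under it one key for each argument. jog_arm: Moves the arm, as the interface text tells. Its arguments: {"type":"object","properties":{"rows":{"type":"array","items":{"type":"array","items":{"type":"number"}}},"grip_force":{"type":"number"}},"required":["rows"]}

```bash
mkdir -p pics; python3 - <<'E'
from station import *
import cv2,numpy as np
a=get_image("top");b=get_image("side")
cv2.imwrite("pics/top.png",a["img"]);cv2.imwrite("pics/side.png",b["img"])
np.set_printoptions(precision=4,suppress=True)
for c in(a,b):print(c["K"],c["R"],c["t"])
s=read_state();print(s)
E
```

```text
[[546.0531   0.     275.9819]
 [  0.     546.0531 209.5799]
 [  0.       0.       1.    ]] [[ 0.026  -0.9995  0.015 ]
 [-0.9835 -0.0283 -0.1789]
 [ 0.1793 -0.0101 -0.9838]] [0.0142 0.5109 1.1806]
[[502.3616   0.     280.5782]
 [  0.     502.3616 209.47  ]
 [  0.       0.       1.    ]] [[-0.8334 -0.5525 -0.0171]
 [-0.2588  0.4174 -0.8711]
 [ 0.4884 -0.7215 -0.4908]] [0.4378 0.1713 1.2119]
{'time_s': 0.1, 'qpos': array([ 1.231 ,  0.3142, -0.048 ,  1.2102, -0.    ,  1.5708]), 'joint_vel': array([ 0.001 , -0.0007,  0.0014,  0.0007,  0.0003, -0.003 ]), 'tau': array([ -0.0003, -54.0765,  34.0542,   0.0111,  -0.    ,   0.    ]), 'position': array([0.1998, 0.5652, 0.2305]), 'eef_rot': array([[-0.9428,  0.3333, -0.0005],
       [ 0.3333,  0.9428, -0.0015],
       [-0.    , -0.0016, -1.    ]]), 'force': array([ 0.1547, -0.276 , -0.3209]), 'torque': array([ 0.0011, -0.018 , -0.037 ]), 'grip_force': 0.0, 'grip_width': 0.08555650726326113}
```

View pics/top.png

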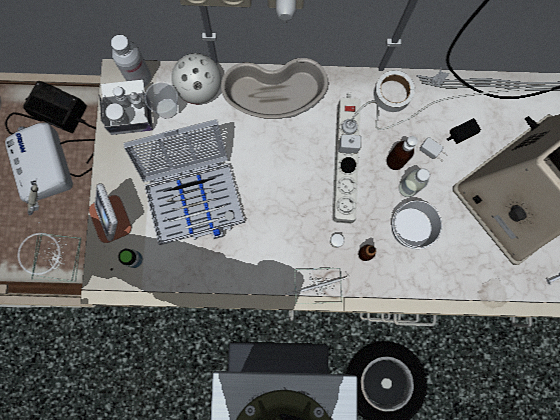

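View pics/side.png

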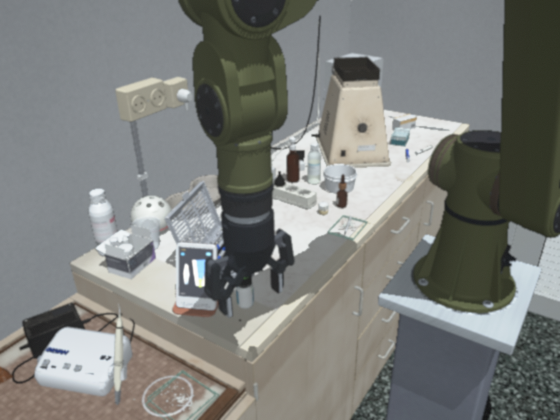

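The top view shows the tray centred at about (197,203), the lid leaning back at about (180,150) and the blue latch at about (217,232). The side view is blocked by the arm. Next I'll zoom in.

```bash
cat > h.py <<'E'
import numpy as np,cv2
from station import *
np.set_printoptions(precision=4,suppress=True)
def ray(c,px,z):
    d=c["R"].T@np.linalg.solve(c["K"],[px[0],px[1],1.]);o=-c["R"].T@c["t"]
    return o+d*(z-o[2])/d[2]
def proj(c,X):
    p=c["K"]@(c["R"]@np.asarray(X,float)+c["t"]);return p[:2]/p[2]
E
python3 - <<'E'
from h import *
c=get_image("top");im=c["img"]
cv2.imwrite("pics/crop.png",cv2.resize(im[110:255,90:260],None,fx=4,fy=4,interpolation=cv2.INTER_CUBIC))
h=cv2.cvtColor(im,cv2.COLOR_BGR2HSV)
m=cv2.inRange(h,(100,130,60),(130,255,255));m[:110]=0;m[255:]=0;m[:,:140]=0;m[:,260:]=0
n,l,s,ce=cv2.connectedComponentsWithStats(m)
for i in range(1,n):
    if s[i,4]>4:print(s[i],ce[i],ray(c,ce[i],.02),ray(c,ce[i],.058))
E
```

```text
[197 175   4   6  19] [198.5789 177.4737] [0.5854 0.2089 0.02  ] [0.5763 0.2037 0.058 ]
[177 180   4   6  18] [178.3333 182.3889] [0.5723 0.255  0.02  ] [0.5636 0.2484 0.058 ]
[199 184   6  10  33] [201.303  188.3939] [0.5597 0.2013 0.02  ] [0.5514 0.1964 0.058 ]
[178 189   7  11  35] [181.2286 193.5143] [0.5463 0.2468 0.02  ] [0.5384 0.2404 0.058 ]
[202 195   4   6  20] [203.65 197.4 ] [0.5387 0.1949 0.02  ] [0.531  0.1901 0.058 ]
[182 201   4   5  15] [183.4    202.8667] [0.5246 0.2406 0.02  ] [0.5173 0.2344 0.058 ]
[204 203   5   7  23] [205.913  205.8261] [0.5191 0.1887 0.02  ] [0.5121 0.1842 0.058 ]
[184 208   5   8  27] [185.6296 211.1852] [0.5053 0.2344 0.02  ] [0.4987 0.2284 0.058 ]
[206 212   5   8  27] [208.1852 215.5556] [0.4967 0.1824 0.02  ] [0.4903 0.1781 0.058 ]
[186 217   5   9  27] [188.1111 220.9259] [0.483  0.2275 0.02  ] [0.477  0.2218 0.058 ]
[209 222   5   7  20] [210.9  224.95] [0.4752 0.1752 0.02  ] [0.4695 0.1711 0.058 ]
[189 228   4   6  22] [190.5 230.5] [0.4611 0.2209 0.02  ] [0.4558 0.2153 0.058 ]
[213 229   7   7  38] [216.2105 231.7895] [0.4598 0.1624 0.02  ] [0.4546 0.1587 0.058 ]
```

View pics/crop.png

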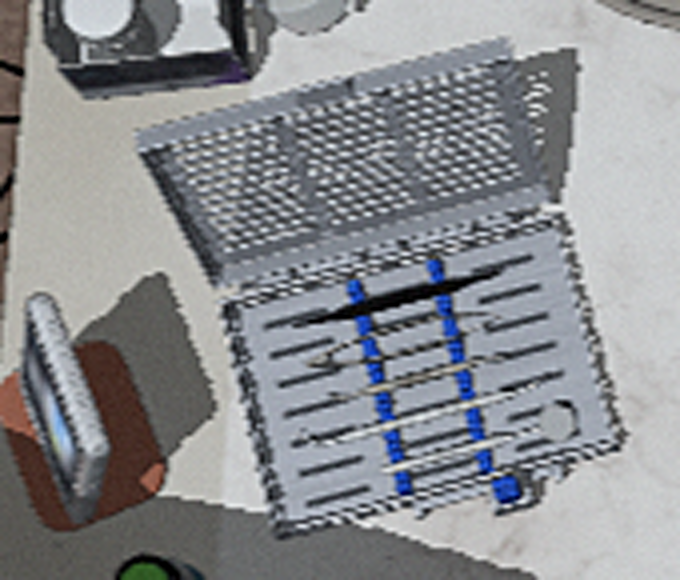

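Zoomed, in crop pixels: the tray rim corners are about (235,295), (565,215), (625,440) and (275,530). The lid's free edge runs from (140,135) to (508,42). The latch thumb is at (508,489), to the right of the middle, so it is open. The combs give a yaw of about 0.297.

```bash
python3 - <<'E'
from h import *
c=get_image("top")
f=lambda u,v,z:ray(c,(90+u/4-.4,110+v/4-.4),z)
P=np.array([f(235,295,.026),f(565,215,.026),f(625,440,.026),f(275,530,.026)])
print(P,P.mean(0));print(-c["R"].T@c["t"])
yaw=.297;ex=np.array([np.cos(yaw),np.sin(yaw),0]);ey=np.array([-ex[1],ex[0],0])
L=f(508,489,.055); o=L+.0825*ex+.041*ey;print("from latch",L,o)
O=.5*(P.mean(0)+o);O[2]=0;print("O",O)
for th in np.arange(1.2,2,.1):
  X=O+ex*(.074-.144*np.cos(th)+.014*np.sin(th))+np.array([0,0,.026+.144*np.sin(th)+.014*np.cos(th)])
  print(th,[((proj(c,X+s*ey)-[90,110])*4).round() for s in(.1,-.1)],X, (X-O)@ex)
E
```

```text
[[0.5667 0.3224 0.026 ]
 [0.6197 0.1353 0.026 ]
 [0.4888 0.0958 0.026 ]
 [0.4319 0.2908 0.026 ]] [0.5268 0.2111 0.026 ]
[0.2904 0.0406 1.2526]
from latch [0.4549 0.1581 0.055 ] [0.5218 0.2215 0.055 ]
O [0.5243 0.2163 0.    ]
1.2 [array([170., 305.]), array([551., 204.])] [0.5576 0.2265 0.1653] 0.034869030558900144
1.3 [array([162., 277.]), array([544., 177.])] [0.5711 0.2306 0.1685] 0.048969983273900106
1.4000000000000001 [array([155., 250.]), array([537., 150.])] [0.5848 0.2348 0.1703] 0.06332102764220376
1.5000000000000002 [array([149., 223.]), array([530., 124.])] [0.5986 0.239  0.1706] 0.07777877277230753
1.6000000000000003 [array([143., 197.]), array([523.,  99.])] [0.6124 0.2432 0.1695] 0.09219876165396673
1.7000000000000004 [array([138., 173.]), array([516.,  75.])] [0.626  0.2474 0.167 ] 0.10643691452489022
1.8000000000000005 [array([134., 150.]), array([510.,  52.])] [0.6393 0.2515 0.1631] 0.12035096846809937
1.9000000000000006 [array([131., 129.]), array([505.,  32.])] [0.6522 0.2554 0.1577] 0.13380189885596835
```

jog_arm:
  rows:
    - [0,0,40,0,0,0,0]
    - [30,-18,0,0,0,-0.07,0]
    - [45,-28,0,0,0,-0.086,0]
    - [45,-28,0,0,0,-0.086,0]
    - [45,-28,0,0,0,-0.086,0]
    - [45,-28,0,0,0,-0.086,0]
    - [45,-28,0,0,0,-0.086,0]
    - [45,-28,0,0,0,-0.086,0]
    - [45,-28,0,0,0,-0.086,0]
    - [45,-28,0,0,0,-0.086,0]
    - [45,-28,0,0,0,-0.086,0]
    - [45,-25,0,0,0,-0.086,0]

```text
time_s: 1.7
position: [0.6813, 0.2695, 0.2711]
eef_rot: [[-0.294, 0.956, -0.0], [0.956, 0.294, 0.0], [0.0, -0.0, -1.0]]
force: [0.8, -0.4, 0.7]
grip_width: 0.0
grip_force: 0.0
```

```bash
python3 - <<'E'
from h import *
s=read_state();print(s["position"],s["eef_rot"],s["qpos"])
a=get_image("side");b=get_image("wrist")
cv2.imwrite("pics/s2.png",np.vstack([a["img"][130:360,50:450],b["img"][:300:,80:480]]))
E
```

```text
[0.6813 0.2695 0.2711] [[-0.2935  0.956  -0.0002]
 [ 0.956   0.2935  0.    ]
 [ 0.0001 -0.0002 -1.    ]] [0.3766 0.5799 0.4434 1.4344 0.0001 1.6495]
```

View pics/s2.png

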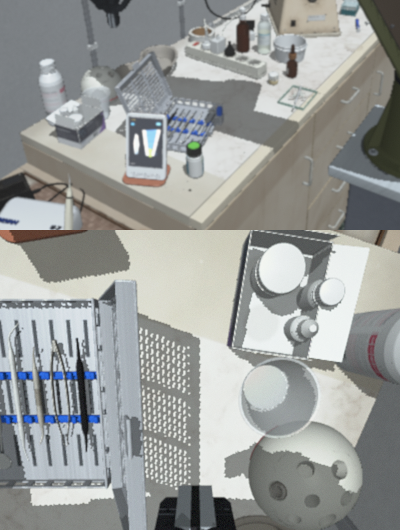

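The wrist view shows the lid edge at crop column 118–137, the finger at about 195, and the glass and sphere to the right (the sphere's near side is at column 250). I'll check clearances by ray casting.

```bash
python3 - <<'E'
from h import *
s=read_state();b=get_image("wrist");T=b["T_tool_cam"]
R=s["eef_rot"]@T[:3,:3];t=s["eef_rot"]@T[:3,3]+s["position"]
c=dict(K=b["K"],R=R.T,t=-R.T@t);print("cam",t)
O=np.array([.5243,.2163,0]);yaw=.297;A=np.array([[np.cos(yaw),np.sin(yaw),0],[-np.sin(yaw),np.cos(yaw),0],[0,0,1]])
for n,u,v,z in[("lid far corner front",118,50,.16),("lid back",137,50,.155),("edge back low",140,290,.155),("sphere l",250,250,.04),("glass l",243,170,.07),("box",230,115,.05),("tray bl",105,80,.026),("tip",193,258,s["position"][2])]:
  X=ray(c,(80+u,v),z);print(n,X,A@(X-O))
a=get_image("side");print(proj(a,s["position"]))
E
```

```text
cam [0.6633 0.3338 0.4121]
lid far corner front [0.6078 0.3499 0.16  ] [0.1189 0.1033 0.16  ]
lid back [0.6183 0.3537 0.155 ] [0.1301 0.1039 0.155 ]
edge back low [0.663  0.1887 0.155 ] [ 0.1246 -0.067   0.155 ]
sphere l [0.7642 0.2045 0.04  ] [ 0.226  -0.0815  0.04  ]
glass l [0.7235 0.2886 0.07  ] [0.2117 0.0108 0.07  ]
box [0.6983 0.3321 0.05  ] [0.2002 0.0598 0.05  ]
tray bl [0.5724 0.3281 0.026 ] [0.0787 0.0928 0.026 ]
tip [0.6806 0.2738 0.269 ] [0.1663 0.0093 0.269 ]
[163.8072 156.5928]
```

jog_arm:
  rows:
    - [0,-1,-40,0,0,0,0]
    - [0,-1,-40,0,0,0,0]
    - [0,-1,-35,0,0,0,0]
    - [0,-1,-16,0,0,0,0]
    - [0,0,0,0,0,0,0]
    - [-12,-3.7,0,0,0,0,0]
    - [-12,-3.7,0,0,0,0,0]
    - [-9,-2.8,0,0,0,0,0]
    - [-9,-2.8,1,0,0,0,0]
    - [-9,-2.8,1,0,0,0,0]
    - [-9,-2.8,1,0,0,0,0]
    - [0,0,0,0,0,0,0]

```text
time_s: 3.4
position: [0.6189, 0.2477, 0.1432]
eef_rot: [[-0.297, 0.955, -0.001], [0.955, 0.297, -0.0], [-0.0, -0.001, -1.0]]
force: [0.8, 0.0, -0.5]
grip_width: -0.0004
grip_force: 0.0
```

```bash
python3 - <<'E'
from h import *
print(read_state()["force"])
a=get_image("side");b=get_image("top")
f=lambda i:cv2.resize(i,None,fx=2,fy=2)
cv2.imwrite("pics/s3.png",np.hstack([f(a["img"][100:340,120:320]),f(b["img"][100:340,90:290])]))
E
```

```text
[ 0.7953  0.0212 -0.4717]
```

View pics/s3.png

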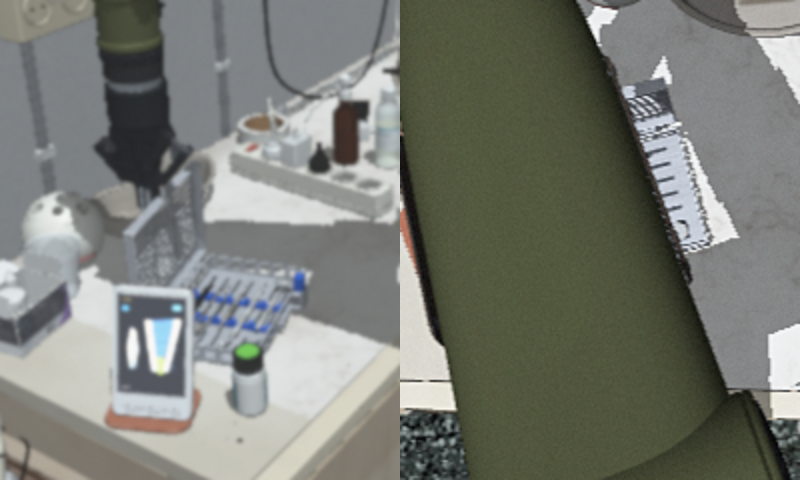

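The lid is now about upright, with the closed fingers behind it. I'll follow the arc over.

jog_arm:
  rows:
    - [-8,-2.4,-1,0,0,0,0]
    - [-8,-2.4,-1,0,0,0,0]
    - [-11,-3.4,-2,0,0,0,0]
    - [-11,-3.4,-2,0,0,0,0]
    - [-10.4,-3.2,-4,0,0,0,0]
    - [-10.4,-3.2,-4,0,0,0,0]
    - [-9.5,-2.9,-6,0,0,0,0]
    - [-9.5,-2.9,-6,0,0,0,0]
    - [-8,-2.5,-8,0,0,0,0]
    - [-8,-2.5,-8,0,0,0,0]
    - [-6.5,-2,-9.5,0,0,0,0]
    - [-6.5,-2,-9.5,0,0,0,0]

```text
time_s: 5.0
position: [0.5126, 0.2151, 0.0815]
eef_rot: [[-0.296, 0.955, -0.0], [0.955, 0.296, -0.0], [-0.0, -0.0, -1.0]]
force: [0.3, -0.7, 0.2]
grip_width: 0.0002
grip_force: 0.2
```

jog_arm:
  rows:
    - [-4.5,-1.4,-10.5,0,0,0,0]
    - [-4.5,-1.4,-10.5,0,0,0,0]
    - [-4,-1.2,-8,0,0,0,0]
    - [-4,-1.2,-6,0,0,0,0]
    - [-4,-1.2,-4,0,0,0,0]
    - [0,0,-2,0,0,0,0]
    - [0,0,-2,0,0,0,0]
    - [0,0,0,0,0,0,0]

```text
time_s: 6.0
position: [0.4924, 0.209, 0.04]
eef_rot: [[-0.297, 0.955, 0.0], [0.955, 0.297, 0.0], [0.0, 0.0, -1.0]]
force: [-3.0, -0.2, 5.9]
grip_width: 0.0001
grip_force: 3.0
```

jog_arm:
  rows:
    - [0,0,-2,0,0,0,0]
    - [0,0,-1,0,0,0,0]
    - [0,0,0,0,0,0,0]
    - [0,0,0,0,0,0,0]
    - [0,0,0,0,0,0,0]

```text
time_s: 6.62
position: [0.4925, 0.209, 0.0396]
eef_rot: [[-0.296, 0.955, 0.001], [0.955, 0.296, 0.001], [0.0, 0.001, -1.0]]
force: [-11.2, -4.8, 32.4]
grip_width: -0.0003
grip_force: 15.8
```

The lid is on its hard stop at about 39.6 mm. I'll lift off and move to the right of the latch.

jog_arm:
  rows:
    - [0,0,20,0,0,0,0]
    - [0,0,40,0,0,0,0]
    - [0,0,40,0,0,0,0]
    - [-10,-30,0,0,0,0,0]
    - [-10,-30,0,0,0,0,0]
    - [-8,-30,0,0,0,0,0]
    - [0,0,0,0,0,0,0]
    - [0,0,0,0,0,0,0]

```text
time_s: 7.62
position: [0.4648, 0.1192, 0.1366]
eef_rot: [[-0.296, 0.955, 0.001], [0.955, 0.296, 0.001], [0.0, 0.001, -1.0]]
force: [-0.3, 0.1, 0.0]
grip_width: -0.0
grip_force: 0.0
```

```bash
python3 - <<'E'
from h import *
s=read_state();b=get_image("wrist");T=b["T_tool_cam"];print(s["position"],s["force"])
R=s["eef_rot"]@T[:3,:3];t=s["eef_rot"]@T[:3,3]+s["position"]
c=dict(K=b["K"],R=R.T,t=-R.T@t)
O=np.array([.5243,.2163,0]);yaw=.297;A=np.array([[np.cos(yaw),np.sin(yaw),0],[-np.sin(yaw),np.cos(yaw),0],[0,0,1]])
h=cv2.cvtColor(b["img"],cv2.COLOR_BGR2HSV);m=cv2.inRange(h,(100,130,60),(130,255,255))
n,l,st,ce=cv2.connectedComponentsWithStats(m)
for i in range(1,n):
  if st[i,4]>40:
    X=ray(c,ce[i],.057);print(st[i],ce[i],X,A@(X-O))
a=get_image("side")
cv2.imwrite("pics/s4.png",np.hstack([b["img"],cv2.resize(a["img"][130:340,150:270],(240,420))]))
E
```

```text
[0.4648 0.1192 0.1366] [-0.2807  0.0774  0.0423]
[348  48   7  14  85] [350.6941  54.5765] [0.4771 0.223  0.057 ] [-0.0432  0.0202  0.057 ]
[381  48   7  14  81] [384.2222  54.9259] [0.495  0.2283 0.057 ] [-0.0245  0.0201  0.057 ]
[414  50   7  13  75] [417.1333  55.76  ] [0.5128 0.2334 0.057 ] [-0.0061  0.0197  0.057 ]
[431  50   7  13  72] [434.0278  56.0694] [0.5218 0.236  0.057 ] [0.0034 0.0196 0.057 ]
[464  50   5  13  54] [466.1667  56.2222] [0.539  0.2412 0.057 ] [0.0214 0.0195 0.057 ]
[481  51   7  12  66] [483.8485  56.4091] [0.5485 0.2441 0.057 ] [0.0313 0.0195 0.057 ]
[344 122   6  10  56] [346.5714 126.6607] [0.4885 0.1853 0.057 ] [-0.0433 -0.0191  0.057 ]
[375 123   7   9  54] [378.2778 127.    ] [0.5064 0.1907 0.057 ] [-0.0247 -0.0193  0.057 ]
[407 123   6   9  54] [409.5 127. ] [0.5239 0.1961 0.057 ] [-0.0063 -0.0192  0.057 ]
[423 123   6   9  53] [425.4528 126.9245] [0.5328 0.1989 0.057 ] [ 0.0031 -0.0191  0.057 ]
[471 124   6   9  49] [473.2449 127.7959] [0.5599 0.2067 0.057 ] [ 0.0312 -0.0196  0.057 ]
[270 136  21  26 478] [279.6192 148.6632] [0.4548 0.1615 0.057 ] [-0.0825 -0.0321  0.057 ]
```

View pics/s4.png

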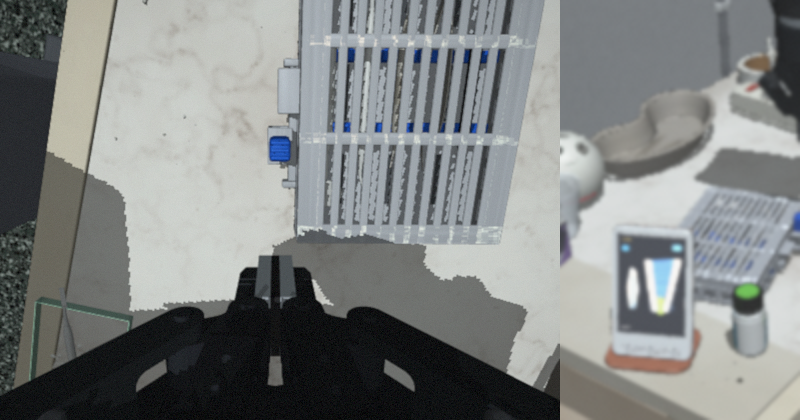

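The picture shows the lid shut flat. The tongue is at about (288,90) and the blue thumb at (280,148), still open about 39 mm to its right. The finger is about 25 mm right of the thumb.

jog_arm:
  rows:
    - [0,0,-40,0,0,0,0]
    - [0,0,-35,0,0,0,0]
    - [0,0,-15,0,0,0,0]
    - [0,0,0,0,0,0,0]
    - [-2.3,7.6,0,0,0,0,0]
    - [-2.3,7.6,0,0,0,0,0]
    - [-2.3,7.6,0,0,0,0,0]
    - [-1.5,4.8,0,0,0,0,0]
    - [-1.5,4.8,0,0,0,0,0]
    - [-1.5,4.8,0,0,0,0,0]
    - [-1.5,4.8,0,0,0,0,0]
    - [0,0,0,0,0,0,0]

```text
time_s: 9.22
position: [0.4509, 0.1613, 0.0462]
eef_rot: [[-0.297, 0.955, -0.001], [0.955, 0.297, 0.0], [0.001, -0.0, -1.0]]
force: [0.5, -0.8, -0.2]
grip_width: 0.0
grip_force: 0.0
```

jog_arm:
  rows:
    - [-1.2,3.8,0,0,0,0,0]
    - [-1.2,3.8,0,0,0,0,0]
    - [-0.9,2.9,0,0,0,0,0]
    - [0,0,0,0,0,0,0]

```text
time_s: 9.72
position: [0.4478, 0.1711, 0.0462]
eef_rot: [[-0.297, 0.955, -0.0], [0.955, 0.297, -0.001], [-0.001, -0.0, -1.0]]
force: [1.4, -4.3, 0.3]
grip_width: 0.0
grip_force: 1.9
```

jog_arm:
  rows:
    - [-0.3,1,0,0,0,0,0]
    - [-0.3,1,0,0,0,0,0]
    - [0,0,0,0,0,0,0]

```text
time_s: 10.1
position: [0.4472, 0.1733, 0.0462]
eef_rot: [[-0.296, 0.955, -0.0], [0.955, 0.296, -0.0], [-0.0, -0.0, -1.0]]
force: [0.8, -5.1, -1.0]
grip_width: 0.0003
grip_force: 2.1
```

```bash
python3 - <<'E'
from h import *
s=read_state();b=get_image("wrist");print(s["position"],s["force"])
cv2.imwrite("pics/s5.png",cv2.resize(b["img"][:300,180:480],None,fx=2,fy=2))
E
```

```text
[0.4472 0.1733 0.0462] [ 0.7806 -5.0532 -1.008 ]
```

View pics/s5.png

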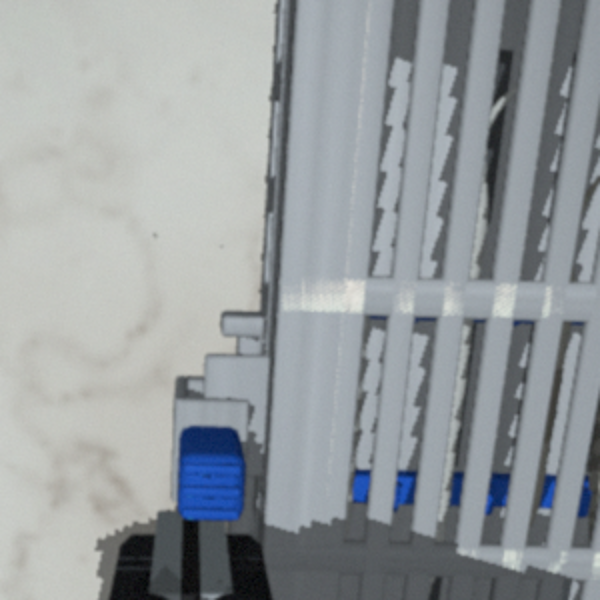

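The hook now covers most of the tongue. The force jumped to about 5 N, which suggests the stop. I'll back off and measure relative to the combs.

jog_arm:
  rows:
    - [3,-10,0,0,0,0,0]
    - [4,-14,0,0,0,0,0]
    - [5,-17,0,0,0,0,0]
    - [0,0,40,0,0,0,0]
    - [0,0,50,0,0,0,0]
    - [0,0,0,0,0,0,0]
    - [0,0,0,0,0,0,0]

```text
time_s: 11.02
position: [0.4595, 0.1317, 0.1361]
eef_rot: [[-0.296, 0.955, 0.0], [0.955, 0.296, 0.0], [0.0, 0.0, -1.0]]
force: [0.6, 0.8, -0.6]
grip_width: 0.0003
grip_force: 0.0
```

```bash
python3 - <<'E'
from h import *
s=read_state();b=get_image("wrist");T=b["T_tool_cam"];print(s["position"],s["force"])
R=s["eef_rot"]@T[:3,:3];t=s["eef_rot"]@T[:3,3]+s["position"]
c=dict(K=b["K"],R=R.T,t=-R.T@t)
O=np.array([.5243,.2163,0]);yaw=.297;A=np.array([[np.cos(yaw),np.sin(yaw),0],[-np.sin(yaw),np.cos(yaw),0],[0,0,1]])
h=cv2.cvtColor(b["img"],cv2.COLOR_BGR2HSV);m=cv2.inRange(h,(100,130,60),(130,255,255))
n,l,st,ce=cv2.connectedComponentsWithStats(m)
for i in range(1,n):
  if st[i,4]>40:
    X=ray(c,ce[i],.057);Y=ray(c,ce[i],.02);print(st[i],A@(X-O),A@(Y-O))
cv2.imwrite("pics/s6.png",cv2.resize(b["img"][:300,180:480],None,fx=2,fy=2))
E
```

```text
[0.4595 0.1317 0.1361] [ 0.6461  0.8352 -0.5981]
[351  66   7  12  71] [-0.0426  0.025   0.057 ] [-0.0352  0.0278  0.02  ]
[383  67   7  12  69] [-0.024   0.0243  0.057 ] [-0.0136  0.0271  0.02  ]
[416  68   7  11  66] [-0.0056  0.0241  0.057 ] [0.008  0.0268 0.02  ]
[433  69   7  11  62] [0.0038 0.0236 0.057 ] [0.0189 0.0262 0.02  ]
[465  70   5  11  43] [0.0217 0.023  0.057 ] [0.0398 0.0256 0.02  ]
[482  70   7  12  64] [0.0317 0.023  0.057 ] [0.0515 0.0255 0.02  ]
[272 106  22  25 491] [-0.0824 -0.0009  0.057 ] [-0.0816 -0.0023  0.02  ]
[345 137   7  11  64] [-0.0436 -0.0145  0.057 ] [-0.0364 -0.0182  0.02  ]
[376 138   7  11  63] [-0.0249 -0.0149  0.057 ] [-0.0146 -0.0187  0.02  ]
[407 138   7  11  63] [-0.0066 -0.0151  0.057 ] [ 0.0067 -0.0189  0.02  ]
[423 139   7  11  65] [ 0.0027 -0.0155  0.057 ] [ 0.0176 -0.0194  0.02  ]
[470 140   7  11  59] [ 0.0307 -0.0161  0.057 ] [ 0.0503 -0.0201  0.02  ]
```

View pics/s6.png

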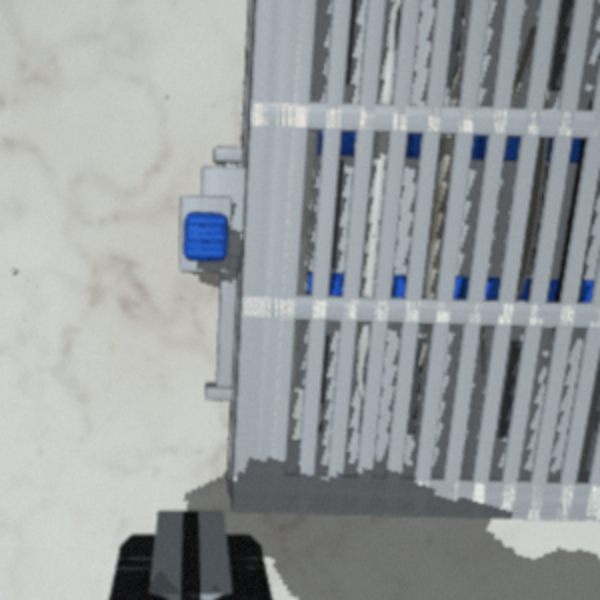

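The hook covers the tongue, with the thumb at (206,237) in the crop. I'll check the latch's offset from the tongue, before and after, with rays.

```bash
python3 - <<'E'
from h import *
s=read_state();b=get_image("wrist");T=b["T_tool_cam"]
O=np.array([.5243,.2163,0]);yaw=.297;A=np.array([[np.cos(yaw),np.sin(yaw),0],[-np.sin(yaw),np.cos(yaw),0],[0,0,1]])
def cam(p):
  R=s["eef_rot"]@T[:3,:3];t=s["eef_rot"]@T[:3,3]+p
  return dict(K=b["K"],R=R.T,t=-R.T@t)
c0=cam(np.array([.4648,.1192,.1366]));c1=cam(s["position"])
g=lambda c,u,v,z:(A@(ray(c,(u,v),z)-O))[:2]
for z in(.03,.034):print(z,"before tongue L,R",g(c0,288,68,z),g(c0,288,113,z),"after L",g(c1,292,84,z))
print("posts before",g(c0,289,61,.026),g(c0,289,185,.026),"after",g(c1,293,77,.026),g(c1,288,195.5,.026))
print("hook top L/R after",g(c1,282,98.5,.0345),g(c1,282,135.5,.0345),"before",g(c0,280,125,.0345))
print("rear-right/front-right lid corner before",g(c0,298,243,.04),"after",g(c1,296,255,.04))
E
```

```text
0.03 before tongue L,R [-0.0774  0.0153] [-0.077  -0.0122] after L [-0.0768  0.0194]
0.034 before tongue L,R [-0.0775  0.015 ] [-0.0772 -0.0121] after L [-0.077   0.0192]
posts before [-0.0767  0.0198] [-0.0756 -0.0609] after [-0.0761  0.0238] [-0.0783 -0.0545]
hook top L/R after [-0.0832  0.0105] [-0.083  -0.0125] before [-0.0823 -0.0196]
rear-right/front-right lid corner before [-0.0694 -0.0987] after [-0.0727 -0.0935]
```

The latch sits about 6 mm right of the tongue's centre (home is nominally 7 mm), and the cassette has shifted only about 4 mm. The latch is home and the arm is clear.

```bash
python3 -c "
from station import *
print(job_done())"
```

```text
the job is handed in; nothing more can be done
None
```

I've handed the job in: by my camera and force measurements, the lid is fully shut, the latch is home over the tongue, and the cassette shifted only about 4 mm; the hand-in gave no verdict back.

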